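# Lay the tall copper vase on its side against the stop

### The job

Without gripping it or lifting it off the log block, tip the tall square copper vase over, away from the dark wooden stop, and ease it down gently onto its side with the fingertips, never letting it fall. Then push it along the block until its base sits flush against the stop with its mouth pointing away from it. Leave the hammer, cup and punch on the block undisturbed.

Things in the scene. Friction and masses are not known exactly. Their poses are not given: they have to be found in the camera images.
- block: Fixed slice of log used as a work block, round, 388 mm across (400 mm over the bark) and 50 mm high, with a dark hardwood batten (the stop) screwed across its top. Origin at the centre of its underside, z up. Its +x axis points from the middle of the block to the stop, square to the stop's face.
- stop (a point): Middle of the stop's working face, level with the block's flat top (z = 50 mm), 120 mm from the block's centre. Axes as the block's: x points into the stop, y runs along it. The stop is 180 mm long in y, 30 mm high and 30 mm thick. Its face looks to -x, where the vase stands and where the block's top is clear for at least 80 mm either side of the middle, out to its rim.
- vase: Tall square copper vase, 64 x 64 mm outside, 190 mm high, open top, 3 mm walls (58 x 58 mm inside), about 0.45 kg (+-25 %), centre of mass 89 mm above its base. Starts upright, loose on the block's top, 10 to 50 mm from the stop. Origin at the centre of its base, z towards the mouth; its +x side faces the stop within 0.15 rad. Lying on its -x side, its origin is 32 mm above the block's top.
- vase_mouth (a point): Centre of the vase's open mouth, level with the rim, 190 mm from the base along its z.
- vase_heel (a point): Middle of the vase's bottom edge on its -x side (32 mm from its origin): the edge it turns on when it is tipped away from the stop. This edge stays down on the block throughout.
- hammer: Bystander: hammer with a wooden handle (18 mm thick, along x, 170 mm long) and a 25 x 85 x 25 mm steel head, lying on the block at one side of the lane. Origin at its underside; the handle runs to -x, the head is at x = +35 mm and lies along y.
- cup: Bystander: small copper cup, 58 mm across the mouth, 42 mm high, standing on the block at the other side of the lane. Origin at the centre of its underside.
- punch: Bystander: round steel doming punch, 30 mm across and 74 mm high, standing on the block beside the cup. Origin at the centre of its underside.
Things that resemble listed ones, but are neither listed nor needed, are in the scene too. Of the things shaped like the vase, the copper one is meant.

How it is judged:
On the way:
1. the vase has been laid down and rests on its side on the block, its mouth away from the stop (angle between vase's own z axis and vertical between 1.5 and 1.64 rad and z of vase in the frame of stop below 0.038 m and z of vase_mouth in the frame of stop below 0.042 m and x of vase_mouth in the frame of stop below -0.15 m), for 0.2 s.
At the end, for the whole second after the job is handed in: The vase lies flat on its side on the block (within 3 degrees), its base flush against the stop (middle of the base within 6 mm of the face, axis square to it within 0.07 rad, and within 75 mm of the stop's middle), mouth pointing away from the stop, at rest (angle between vase's own z axis and vertical between 1.52 and 1.62 rad and x of vase in the frame of stop between -0.006 and 0.004 m and y of vase in the frame of stop between -0.075 and 0.075 m and z of vase in the frame of stop between 0.028 and 0.036 m and x of vase_mouth in the frame of stop below -0.18 m and angle between the z axis of vase and the x axis of block, either way round below 0.07 rad and linear speed of vase below 0.02 m/s); the robot touches nothing.
It fails at once if the vase was let fall or knocked over (turned faster than 3.5 rad/s) (angular speed of vase above 3.5 rad/s).
It fails at once if the vase was lifted: its lower edge away from the stop rose more than 12 mm off the block (z of vase_heel in the frame of stop above 0.012 m).
It fails at once if the vase was gripped or shoved hard (over 30 N from the fingers) (contact force between the fingers and vase above 30 N).
It fails at once if the hammer, cup or punch was disturbed (moved more than 15 mm, or cup or punch tipped) (distance of any of hammer, cup, punch from where it was at the start of the episode above 0.015 m or angle between any of cup, punch's own z axis and vertical above 0.3 rad).
It also fails if it takes over 64 s, if anything falls off the work surface, if the arm or the gripper's body presses on something with over 40 N, if the wrist force passes 120 N, or if a joint passes its speed limit or range.

### The arm

A 6-joint arm with a two-finger parallel gripper is mounted at the origin on the work surface. World frame = base frame: x ahead of the robot, y to its left, z up, the work surface at z = 0. Lengths are in m, angles in rad, forces in N, time in s.
With the tool pointing down it reaches from about 0.35 to 0.775 m from the base axis. Payload 5.5 kg.
Tool frame: the origin (TCP) lies at the centre of the arm's flange, where the gripper is bolted on; the fingertips stand 173 mm ahead of it and the grasp point (between the pads) lies 155 mm ahead of it; z points along the fingers, y is the line along which they close (so a half turn about z gives the same grasp; the last joint's range is limited). The gripper opens to 85 mm and grips with 20 to 120 N. Pads are 22 mm wide; open, the fingers measure 114 mm over their backs; the gripper's body (76 mm by 85 mm) begins 54 mm behind the grasp point. The pads swing forward as they close: fully open they stand 13 mm farther back than shut.
Start: joints at [-1.377, 0.313, 0.046, 1.304, 0, 1.431], TCP at [0.188, -0.543, 0.405] pointing down, gripper open.
Joint ranges: [-2.76, 2.76], [-0.86, 1.69], [-1.03, 1.26], [-2.2, 2.34], [-1.47, 1.5], [-3.14, 3.14]. Speed limits (rad/s): [2.57, 2.57, 3.14, 3.14, 3.14, 3.14].

### API

Orientations are given as a rotation vector (axis times angle).
In Python, from station import sense, grab_frame, get_calibration, sign_off, cut_out gives the robot as it stands.
- The arm moves only by the tool step_arm, never from a script. Its argument "targets" is a list of rows, each a list of 5 numbers: the opening, from -1 (shut) to 1 (fully open), then the shift along the tool's x, y, z in shares of 0.8 m (1.0 is 0.8 m), then the turn about the tool's z in a scale on which 1.0 is 180 degrees. A call has 1 to 12 rows; each row is the pose to reach, as a shift and turn from the pose commanded when the call began, along the tool's axes at that moment; what a row does not reach only later rows make up. A row lasts 1/8 s, in which the tool goes at most 62.5 mm and 10.7 degrees, less where a joint would pass 70% of its speed; a pose out of reach is approached as far as the arm can. A shift or turn number past 1, either way, is cut back to 1. A call with a gripper value outside its range is refused whole. The fingers move at their own pace and stop on an object; the grip force is fixed at half the most. Time passes only in rows, so rows that repeat a pose let the fingers close. It gives the time, the measured TCP pose, the force, the opening and the grip force at its end, in the units of the state.
- sense(): the state, without advancing time (a new reading comes with each control period).
- grab_frame(name): name is "scene" or "top" or "wrist"; returns the picture (400x640x3 uint8, red, green, blue); there is no depth.
- get_calibration(name): a dict with "mtx" (3x3 intrinsics, pixels), "cam_to_world" (4x4, takes a point from camera to world coordinates); the wrist camera has in their place "hand_eye" (4x4, takes a point from camera to tool coordinates, whose origin is the TCP and whose axes are the flange's). Camera axes: x right, y down, z forward; pixel columns grow to the right and rows downward; lengths in m; the calibration is good to about 2 mm. A picture is of the moment at which its call begins: read the wrist's pose just before it. get_calibration takes no time and is no camera call.
- sign_off(): hands the job in; it is judged then, once.
Trained networks look in the newest picture that a camera, given by its name, has taken for a name from the list of things; names that differ only in an ending like _2 or _b are one class to them, and where a whole thing is asked for, a point or a joint stands for the part that bears it (a point fixed in the world has none). Each returns a list of dicts, best first, with "confidence" (0 to 1); they miss things now and then, are a little off and sometimes report something else, mostly with a low value. They report only what shows in the picture. A call takes as long as a camera call. They do not tell look-alikes from the thing itself.
- cut_out(camera, thing): "mask" (400x640 bool, what is visible of it) and "uv" ([column, row] in pixels, amid what is visible of it).
The state is a dict: "clock": time; "qpos": joint angles; "qd": joint speeds; "joint_efforts": joint torques, N m; "ee_pos": TCP position; "tcp_rot": TCP orientation; "ft_force": force on the tool from outside, world axes, zero at the start; "torque": the same for the moment, N m; "width": opening from 0.0 (shut) to 1.0 (fully open); "grip_force": force on a finger pad.
Only numpy, scipy, OpenCV 4.12 (cv2) and the standard library are available. Lean on these libraries where they do the work, as an engineer would, in place of code of your own. Each camera call takes 0.05 s, during which the arm holds its last target. There are 200 camera calls.

## Working session

There is one attempt and no reset: what is moved stays moved. The work goes in short steps, Python scripts to look and compute and a tool call to move; the robot and the scene stay as the last step left them, time stands still between calls to the robot, and variables do not carry over. Pictures are saved under pics/ and viewed, at most 10 in all, crops included, and the job is handed in when it is done.

Besides the shell and the picture viewer there is one more tool, called after "Call:" as name(argument=value, ...) on one line, values as JSON. step_arm: Moves the arm, as the interface text tells. Its arguments: {"type":"object","properties":{"targets":{"type":"array","items":{"type":"array","items":{"type":"number"}}}},"required":["targets"]}

```bash
mkdir -p pics; ls; python3 - <<'E'
from station import *
import cv2,numpy as np
for n in("scene","top"):
    im=grab_frame(n); cv2.imwrite(f"pics/{n}0.png",im[:,:,::-1])
    c=get_calibration(n); print(n,np.round(c["mtx"],1).tolist(),np.round(c["cam_to_world"],4).tolist())
    for t in("block","vase","hammer","cup","punch"):
        print(t,[(round(d["confidence"],2),np.round(d["uv"]).tolist(),int(d["mask"].sum())) for d in cut_out(n,t)])
s=sense();print(s)
E
```

```text
pics
scene [[516.5, 0.0, 317.1], [0.0, 516.5, 202.6], [0.0, 0.0, 1.0]] [[0.7898, 0.4721, -0.3917, 1.0199], [0.6133, -0.6217, 0.4873, -0.3883], [-0.0135, -0.6251, -0.7805, 1.0086], [0.0, 0.0, 0.0, 1.0]]
block [(0.7, [254.0, 265.0], 18161)]
vase [(0.66, [279.0, 202.0], 3003), (0.66, [338.0, 139.0], 2336), (0.53, [257.0, 261.0], 18191)]
hammer [(0.75, [296.0, 293.0], 1194)]
cup [(0.82, [211.0, 211.0], 553)]
punch [(0.51, [244.0, 190.0], 251)]
top [[445.0, 0.0, 318.5], [0.0, 445.0, 201.1], [0.0, 0.0, 1.0]] [[0.0061, -0.9989, 0.0455, 0.5221], [-0.9996, -0.0048, 0.0273, 0.1519], [-0.0271, -0.0457, -0.9986, 0.9715], [0.0, 0.0, 0.0, 1.0]]
block [(0.81, [386.0, 231.0], 25725)]
vase [(0.79, [364.0, 222.0], 1588), (0.79, [213.0, 243.0], 2006), (0.74, [205.0, 158.0], 2250), (0.43, [387.0, 230.0], 25411)]
hammer [(0.88, [409.0, 166.0], 1279)]
cup [(0.56, [349.0, 290.0], 200)]
punch [(0.67, [351.0, 287.0], 239)]
{'clock': 0.6, 'qpos': array([-1.37659455e+00,  3.13225613e-01,  4.60633307e-02,  1.30361938e+00,
       -2.13422752e-05,  1.43119959e+00]), 'qd': array([-0.00115007, -0.00093363, -0.00072004, -0.00095025,  0.00041696,
       -0.00013208]), 'joint_efforts': array([-8.18338904e-04, -4.80152571e+01,  2.98662186e+01,  3.30698686e-04,
       -1.49295897e-04, -1.56070894e-05]), 'ee_pos': array([ 0.188382  , -0.54327737,  0.40469357]), 'tcp_rot': array([ 3.09792399e+00,  5.21896115e-01, -3.28827823e-05]), 'ft_force': array([-0.29767031, -0.03447076, -0.36794722]), 'torque': array([-0.03380356, -0.00272851,  0.02462531]), 'grip_force': 0.0, 'width': 0.9988691437479611}
```

View pics/scene0.png

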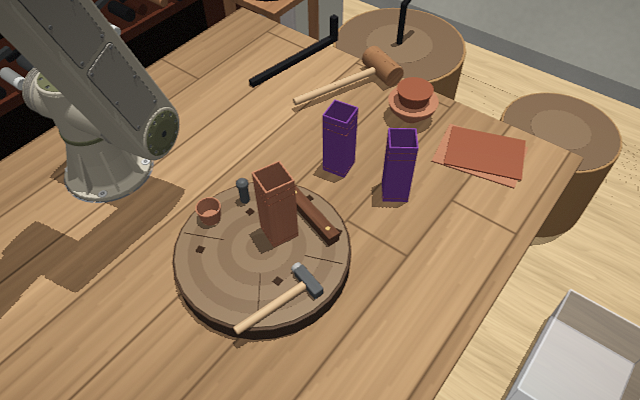

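View pics/top0.png

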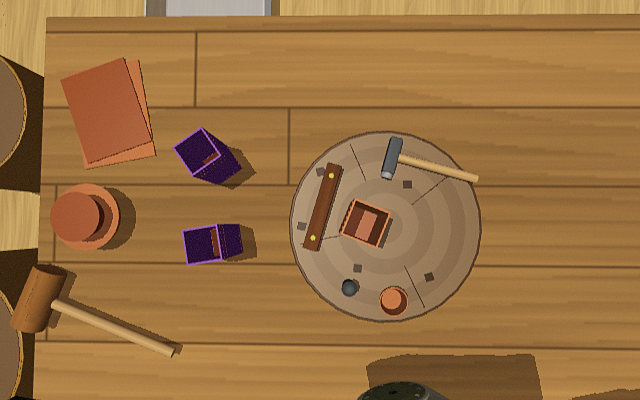

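The copper vase is at top (366,223) and scene (277,205). The purple look-alikes at top (210,155) and (213,243) don't match the description because of their colour. Next I'll fit poses and confirm the vase in a crop.

```bash
cat > h.py <<'E'
from station import *
import cv2,numpy as np
from scipy.optimize import minimize
from scipy.spatial.transform import Rotation as R
def proj(n,P):
    c=get_calibration(n);T=np.linalg.inv(c["cam_to_world"])
    q=np.atleast_2d(P)@T[:3,:3].T+T[:3,3];q=q@np.asarray(c["mtx"]).T
    return q[:,:2]/q[:,2:]
def unproj(n,uv,z):
    c=get_calibration(n);T=np.asarray(c["cam_to_world"])
    d=np.c_[np.atleast_2d(uv),np.ones(len(np.atleast_2d(uv)))]@np.linalg.inv(c["mtx"]).T@T[:3,:3].T
    return T[:3,3]+d*((z-T[2,3])/d[:,2:])
def sil(n,P):
    m=np.zeros((400*4,640*4),np.uint8);h=cv2.convexHull((proj(n,P)*4).astype(np.float32))
    cv2.fillConvexPoly(m,h.astype(np.int32),255);return cv2.resize(m,(640,400),interpolation=cv2.INTER_AREA)/255.
def fit(masks,pts,x0,step):
    f=lambda p:sum(np.abs(sil(n,pts(p))-m).sum()/m.sum() for n,m in masks.items())
    s=np.vstack([x0]+[np.array(x0)+np.eye(len(x0))[i]*step[i] for i in range(len(x0))])
    r=minimize(f,x0,method="Nelder-Mead",options=dict(initial_simplex=s,xatol=1e-4,fatol=1e-4));return r.x,r.fun
def best(n,t,uv):
    return min(cut_out(n,t),key=lambda d:np.hypot(*(np.array(d["uv"])-uv))) ["mask"]
def box(lo,hi): return np.array([[x,y,z] for x in(lo[0],hi[0]) for y in(lo[1],hi[1]) for z in(lo[2],hi[2])])
def pose(p,P,z=0):
    return R.from_euler("z",p[2]).apply(P)+[p[0],p[1],z]
E
python3 - <<'E'
from h import *
ims={n:grab_frame(n) for n in("top","scene")}
V={"top":best("top","vase",(364,222)),"scene":best("scene","vase",(279,202))}
B={"top":best("top","block",(386,231)),"scene":best("scene","block",(254,265))}
# stop: dark-brown pixels in top
im=ims["top"].astype(int);hsv=cv2.cvtColor(ims["top"],cv2.COLOR_RGB2HSV)
print("stop px",im[190,327],im[230,318],"vase",im[222,350],"block",im[250,330])
m=((im[:,:,0]<120)&(im[:,:,0]-im[:,:,2]>35)).astype(np.uint8);k=np.zeros_like(m);k[150:260,290:348]=1;m&=k
nl,l,st,_=cv2.connectedComponentsWithStats(m);i=1+np.argmax(st[1:,4]);sm=l==i
r=cv2.minAreaRect(np.argwhere(sm)[:,::-1].astype(np.float32));print("stop rect",r)
w=unproj("top",cv2.boxPoints(r),0.08);print(w.round(4).tolist())
a=np.linspace(0,6.28,60);cyl=np.vstack([np.c_[.2*np.cos(a),.2*np.sin(a),0*a+z] for z in(0.0,.05)])
c0=unproj("top",[386,227],.05)[0]
print("block",fit({"top":B["top"]},lambda p:cyl+[p[0],p[1],0],c0[:2],[.01,.01]))
v0=unproj("top",[366,223],.24)[0]
vb=box([-.032,-.032,0],[.032,.032,.19])
for mm in(V,{"top":V["top"]},{"scene":V["scene"]}):
  print("vase",fit(mm,lambda p:pose(p,vb,.05),[v0[0],v0[1],1.27],[.01,.01,.1]))
print("stopfit",fit({"top":sm.astype(float)},lambda p:pose(p,box([-.015,-.09,.05],[.015,.09,.08])),[*w.mean(0)[:2],1.27],[.01,.01,.1]))
for t,z in(("cup",.03),("punch",.07),("hammer",.06)):
  for n,im in ims.items():
    d=cut_out(n,t)
    if d: print(t,n,unproj(n,d[0]["uv"],.05+z/2).round(3).tolist())
print("cup c",unproj("top",[394,299],.092),"punch c",unproj("top",[349,287],.124),"hammer head ends",unproj("top",[[393,138],[386,180],[478,179]],.075).round(3).tolist())
print("wrist",get_calibration("wrist")["hand_eye"].round(3).tolist())
a=cv2.resize(ims["top"][170:270,310:410],(380,380));b=cv2.resize(ims["scene"][150:260,230:340],(380,380))
cv2.imwrite("pics/crop.png",np.hstack([a,b])[:,:,::-1])
E
```

```text
stop px [114  66  34] [122  69  40] vase [105  54  36] block [173 147 115]
stop rect ((322.461669921875, 206.17364501953125), (25.21725082397461, 89.26496887207031), 10.234803199768066)
[[0.469, 0.2084, 0.08], [0.6456, 0.1778, 0.08], [0.6367, 0.1278, 0.08], [0.4605, 0.1588, 0.08]]
block (array([0.51420264, 0.03975754]), np.float64(0.18422683258998562))
vase (array([0.51884417, 0.09415436, 1.1925913 ]), np.float64(0.10044980857134803))
vase (array([0.51841352, 0.09381022, 1.1939798 ]), np.float64(0.026657473600174186))
vase (array([0.52354905, 0.09215831, 1.19748565]), np.float64(0.022257515446369936))
stopfit (array([0.55178854, 0.16917422, 1.28956704]), np.float64(0.31895844143591673))
cup top [[0.364, 0.028, 0.065]]
cup scene [[0.364, 0.026, 0.065]]
punch top [[0.392, 0.114, 0.085]]
punch scene [[0.399, 0.108, 0.085]]
hammer top [[0.632, -0.003, 0.08]]
hammer scene [[0.663, -0.014, 0.08]]
cup c [[0.37173928 0.02744693 0.092     ]] punch c [[0.39874553 0.11650052 0.124     ]] hammer head ends [[0.691, 0.027, 0.075], [0.606, 0.041, 0.075], [0.609, -0.143, 0.075]]
wrist [[-0.0, -0.964, -0.264, 0.067], [1.0, -0.0, -0.0, -0.001], [0.0, -0.264, 0.964, 0.031], [0.0, 0.0, 0.0, 1.0]]
```

View pics/crop.png

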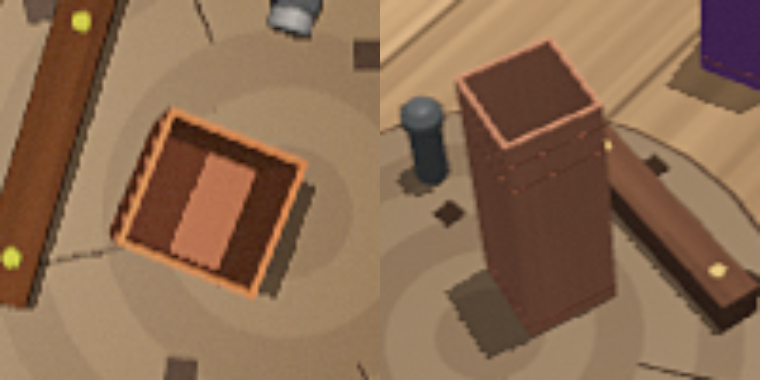

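The crop confirms it: the copper square vase with its open mouth stands in front of the dark stop, between the punch and the hammer head.

My plan:
1. Insert slightly spread fingers into the mouth, with the closing line along the vase's x.
2. Tip it away from the stop with them.
3. Hold the upper (+x) rim back while lowering.
4. Push it flush against the stop.

First I move to a point above the mouth.

Units first: shifts go in shares of 0.8 m and turns go in shares of 180 degrees. So 52.2 cm / 80 = 0.6525, -49.3 cm / 80 = -0.6163, -139 degrees / 180 = -0.7722.

Call:
step_arm(targets=[[-0.5, 0, 0, -0.0875, 0], [-0.5, 0.0625, -0.0625, -0.1125, -0.0556], [-0.5, 0.6525, -0.6163, -0.1125, -0.7722], [-0.5, 0.6525, -0.6163, -0.1125, -0.7722], [-0.5, 0.6525, -0.6163, -0.1125, -0.7722], [-0.5, 0.6525, -0.6163, -0.1125, -0.7722], [-0.5, 0.6525, -0.6163, -0.1125, -0.7722], [-0.5, 0.6525, -0.6163, -0.1125, -0.7722], [-0.5, 0.6525, -0.6163, -0.1125, -0.7722], [-0.5, 0.6525, -0.6163, -0.1125, -0.7722], [-0.5, 0.6525, -0.6163, -0.1125, -0.7722], [-0.5, 0.6525, -0.6163, -0.1125, -0.7722]])

```text
clock: 2.7
ee_pos: [0.5044, 0.0648, 0.4947]
tcp_rot: [1.153, 2.921, 0.0]
ft_force: [0.6, -0.9, -0.3]
width: 0.25
grip_force: 0.0
```

To row units: 3.2 cm / 80 = 0.04, 0.8 cm / 80 = 0.01, -21 degrees / 180 = -0.1167.

Call:
step_arm(targets=[[-0.5, 0.01, 0.04, 0, -0.1167], [-0.5, 0.01, 0.04, 0, -0.1167], [-0.5, 0.01, 0.04, 0, -0.1167], [-0.5, 0.01, 0.04, 0, -0.1167]])

```text
clock: 3.2
ee_pos: [0.5199, 0.0911, 0.4945]
tcp_rot: [0.617, 3.08, -0.0]
ft_force: [0.0, -0.1, -0.1]
width: 0.248
grip_force: 0.0
```

```bash
python3 - <<'E'
from h import *
s=sense();p=s["ee_pos"];Rt=R.from_rotvec(s["tcp_rot"])
im=grab_frame("wrist");cv2.imwrite("pics/w1.png",im[:,:,::-1])
print(p,Rt.as_matrix().round(3).tolist(),s["width"],s["qpos"].round(2))
print([(d["confidence"],d["uv"],d["mask"].sum()) for d in cut_out("wrist","vase")])
c=get_calibration("wrist");H=np.asarray(c["hand_eye"]);T=np.eye(4);T[:3,:3]=Rt.as_matrix();T[:3,3]=p
W=np.linalg.inv(T@H);K=np.asarray(c["mtx"])
for pp in([.5184,.0938,1.194],[.5235,.0922,1.194]):
    P=pose(pp,np.array([[-.032,-.032,.24],[.032,-.032,.24],[.032,.032,.24],[-.032,.032,.24]]))
    q=(P@W[:3,:3].T+W[:3,3])@K.T;print((q[:,:2]/q[:,2:]).round(0).tolist())
for corners in ([[331,163],[342,166.5],[318,249],[305,248]],):
    w=unproj("top",corners,.08);print(w.round(4).tolist());d=w[1]-w[2];print("yaw",np.arctan2(d[1],d[0])%np.pi-np.pi/2+np.pi/2-0, np.linalg.norm(d))
E
```

```text
[0.51994964 0.09114299 0.4944969 ] [[-0.923, 0.385, 0.0], [0.385, 0.923, -0.0], [-0.0, -0.0, -1.0]] 0.2475364747972983 [ 0.02  0.21  0.13  1.49 -0.    0.42]
[(0.89, [578.4, 180.7], np.int64(9749)), (0.71, [319.8, 195.4], np.int64(6523)), (0.61, [551.1, 48.1], np.int64(12106))]
[[282.0, 241.0], [355.0, 239.0], [357.0, 166.0], [278.0, 167.0]]
[[282.0, 246.0], [355.0, 245.0], [357.0, 172.0], [278.0, 174.0]]
[[0.6396, 0.1516, 0.08], [0.6326, 0.1294, 0.08], [0.467, 0.1767, 0.08], [0.4688, 0.2027, 0.08]]
yaw 2.863595743251459 0.17221546859593462
```

View pics/w1.png

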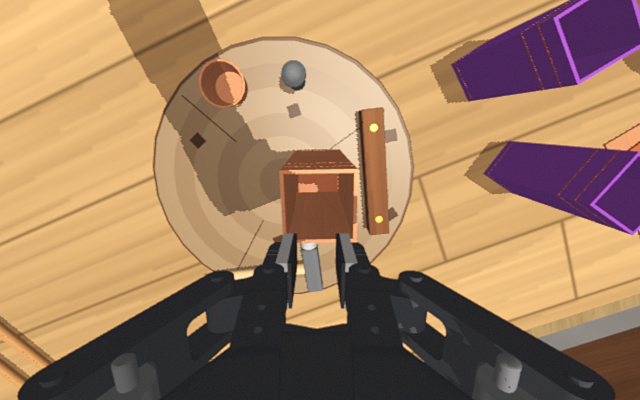

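The wrist view shows the copper mouth at about (280–357, 170–240), aligned with the two fingers (columns 275–357, nearer the camera). The stop is to the right, along tool +y. I insert now.

To row units: 11 cm / 80 = 0.1375, 10 cm / 80 = 0.125, -1 degrees / 180 = -0.0056.

Call:
step_arm(targets=[[-0.5, 0, 0.0025, 0.0375, -0.0056], [-0.5, 0, 0.0025, 0.075, -0.0056], [-0.5, 0, 0.0025, 0.0875, -0.0056], [-0.5, 0, 0.0025, 0.1, -0.0056], [-0.5, 0, 0.0025, 0.1125, -0.0056], [-0.5, 0, 0.0025, 0.125, -0.0056], [-0.5, 0, 0.0025, 0.1375, -0.0056], [-0.5, 0, 0.0025, 0.1375, -0.0056]])

```text
clock: 4.3
ee_pos: [0.5206, 0.0933, 0.3835]
tcp_rot: [-0.584, -3.085, 0.001]
ft_force: [-0.7, 0.5, 0.0]
width: 0.251
grip_force: 0.0
```

```bash
cat > v.py <<'E'
from h import *
import sys
# fit vase pose incl. tilt: heel xy, yaw, tilt
def vpts(p):
    b=box([0,-.032,0],[.064,.032,.19]); b=R.from_euler("y",-p[3]).apply(b)   # about heel
    return R.from_euler("z",p[2]).apply(b)+[p[0],p[1],.05]
F=np.array([.550,.153]);u=np.array([np.cos(1.29),np.sin(1.29)])
def look(p0,cams=("scene",),save=None):
    M={};
    for n in cams:
        im=grab_frame(n)
        if save: cv2.imwrite(f"pics/{save}_{n}.png",im[:,:,::-1])
        t=proj(n,vpts(p0)).mean(0); D=cut_out(n,"vase")
        D=[d for d in D if d["mask"].sum()<9000]
        d=min(D,key=lambda d:np.hypot(*(np.array(d["uv"])-t))); M[n]=d["mask"]; print(n,d["confidence"],np.round(d["uv"]),d["mask"].sum())
    p,e=fit(M,vpts,p0,[.008,.008,.04,.08])
    r=p[:2]-F; print("heel",p[:2].round(4),"yaw",p[2].round(3),"tilt deg",np.degrees(p[3]).round(1),"err",round(e,3),"heel in stop x,y",round(r@u,4),round(r@[-u[1],u[0]],4))
    return p
if __name__=="__main__":
    a=list(map(float,sys.argv[1:5])); cams=sys.argv[5].split(",");save=sys.argv[6] if len(sys.argv)>6 else None
    look([a[0],a[1],a[2],np.radians(a[3])],cams,save)
E
python3 v.py .509 .063 1.194 0 scene i1
python3 -c "
from station import *
import cv2
cv2.imwrite('pics/w2.png',grab_frame('wrist')[:,:,::-1])
s=sense();print(s['ee_pos'],s['ft_force'])"
```

```text
scene 0.55 [278. 209.] 2316
heel [0.5122 0.0632] yaw 1.184 tilt deg 0.5 err 0.265 heel in stop x,y -0.0968 0.0114
[0.52098044 0.09331522 0.38469582] [-0.05706743 -0.27710382  0.29309399]
```

View pics/w2.png

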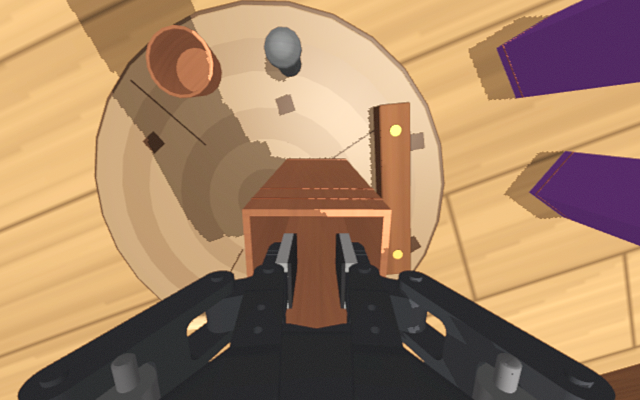

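To row units: -4.8 cm / 80 = -0.06, -4.2 cm / 80 = -0.0525.

Call:
step_arm(targets=[[-0.5, 0, -0.0075, 0, 0], [-0.5, 0, -0.015, -0.0013, 0], [-0.5, 0, -0.0225, -0.0038, 0], [-0.5, 0, -0.03, -0.005, 0], [-0.5, 0, -0.0375, -0.0063, 0], [-0.5, 0, -0.045, -0.0075, 0], [-0.5, 0, -0.0525, -0.0088, 0], [-0.5, 0, -0.06, -0.01, 0], [-0.5, 0, -0.06, -0.01, 0]])

```text
clock: 5.58
ee_pos: [0.5032, 0.0482, 0.3926]
tcp_rot: [0.585, 3.086, -0.0]
ft_force: [0.7, 1.2, -0.4]
width: 0.25
grip_force: 0.4
```

```bash
python3 v.py .509 .063 1.194 13 top,scene t1; python3 v.py .509 .063 1.194 13 scene
```

```text
top 0.58 [357. 223.] 921
scene 0.89 [272. 211.] 1979
heel [0.5053 0.0581] yaw 1.289 tilt deg -2.7 err 1.491 heel in stop x,y -0.1036 0.0166
scene 0.76 [274. 213.] 1888
heel [0.5139 0.0617] yaw 1.196 tilt deg 13.7 err 0.306 heel in stop x,y -0.0977 0.0094
```

To row units: -5 cm / 80 = -0.0625, -4.5 cm / 80 = -0.0563.

Call:
step_arm(targets=[[-0.5, 0, -0.0063, -0.0013, 0], [-0.5, 0, -0.0125, -0.0013, 0], [-0.5, 0, -0.0188, -0.0013, 0], [-0.5, 0, -0.025, -0.0013, 0], [-0.5, 0, -0.0313, -0.0013, 0], [-0.5, 0, -0.0375, 0, 0], [-0.5, 0, -0.0438, 0, 0], [-0.5, 0, -0.05, 0.0013, 0], [-0.5, 0, -0.0563, 0.0025, 0], [-0.5, 0, -0.0625, 0.0038, 0], [-0.5, 0, -0.0625, 0.0038, 0]])

```text
clock: 7.25
ee_pos: [0.4849, 0.0018, 0.3893]
tcp_rot: [-0.585, -3.086, 0.0]
ft_force: [0.4, -0.7, 0.2]
width: 0.25
grip_force: 0.2
```

```bash
python3 v.py .513 .062 1.194 30 scene t2
```

```text
scene 0.86 [256. 216.] 2619
heel [0.5122 0.0631] yaw 1.248 tilt deg 30.1 err 0.155 heel in stop x,y -0.0969 0.0115
```

View pics/t2_scene.png

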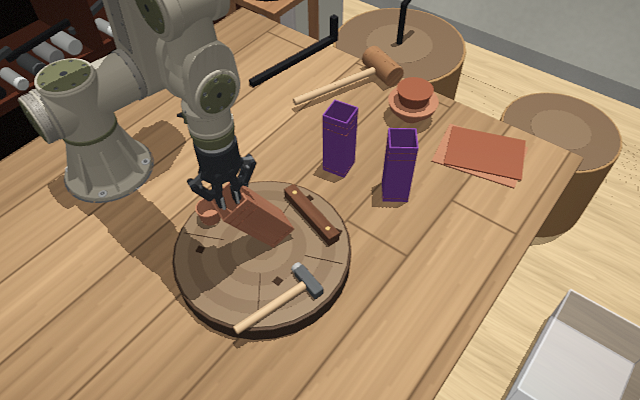

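The scene view shows the vase at about 30° tilt, with the heel unmoved at (285,240) and the fingers in its mouth at (232,205). The cup and hammer are untouched. I ease it on down.

To row units: -6.4 cm / 80 = -0.08, -4.9 cm / 80 = -0.0613.

Call:
step_arm(targets=[[-0.5, 0, -0.0075, 0.0013, 0], [-0.5, 0, -0.015, 0.0031, 0], [-0.5, 0, -0.0213, 0.005, 0], [-0.5, 0, -0.0288, 0.0075, 0], [-0.5, 0, -0.035, 0.01, 0], [-0.5, 0, -0.0413, 0.0125, 0], [-0.5, 0, -0.0488, 0.0156, 0], [-0.5, 0, -0.055, 0.0188, 0], [-0.5, 0, -0.0613, 0.0219, 0], [-0.5, 0, -0.0675, 0.025, 0], [-0.5, 0, -0.0738, 0.0288, 0], [-0.5, 0, -0.08, 0.0325, 0]])

```text
clock: 8.85
ee_pos: [0.4615, -0.0579, 0.3633]
tcp_rot: [0.585, 3.087, -0.001]
ft_force: [-0.9, -1.5, 1.4]
width: 0.248
grip_force: 1.0
```

```bash
python3 v.py .513 .062 1.22 50 scene t3; python3 v.py .513 .062 1.194 50 top,scene; python3 -c "
from station import *
s=sense();print(s['ft_force'],s['ee_pos'])"
```

```text
scene 0.66 [241. 227.] 3318
heel [0.511  0.0618] yaw 1.236 tilt deg 48.7 err 0.114 heel in stop x,y -0.0985 0.0122
top 0.62 [400. 238.] 3314
scene 0.93 [244. 225.] 3390
heel [0.5083 0.0673] yaw 1.19 tilt deg 52.9 err 0.382 heel in stop x,y -0.0939 0.0163
[-1.07512768 -1.40276277  1.63024034] [ 0.46168196 -0.05747106  0.36351174]
```

To row units: -2.8 cm / 80 = -0.035, 1.7 cm / 80 = 0.0213.

Call:
step_arm(targets=[[-0.5, 0, -0.0025, -0.0025, 0], [-0.5, 0, -0.0063, 0, 0], [-0.5, 0, -0.0125, 0.0038, 0], [-0.5, 0, -0.0175, 0.0075, 0], [-0.5, 0, -0.0238, 0.0125, 0], [-0.5, 0, -0.03, 0.0175, 0], [-0.5, 0, -0.035, 0.0213, 0], [-0.5, 0, -0.035, 0.0213, 0]])

```text
clock: 10.15
ee_pos: [0.4512, -0.0839, 0.3461]
tcp_rot: [-0.585, -3.086, 0.0]
ft_force: [-0.4, -0.1, -0.8]
width: 0.25
grip_force: 0.5
```

```bash
python3 v.py .511 .062 1.22 60 scene t4; python3 v.py .511 .062 1.22 60 top,scene;python3 -c "
from station import *
s=sense();print(s['ft_force'],s['ee_pos'])"
```

```text
scene 0.55 [238. 232.] 3464
heel [0.5099 0.062 ] yaw 1.231 tilt deg 58.9 err 0.111 heel in stop x,y -0.0986 0.0133
top 0.6 [409. 240.] 3602
scene 0.94 [237. 232.] 3582
heel [0.509  0.0694] yaw 1.193 tilt deg 63.7 err 0.231 heel in stop x,y -0.0917 0.0162
[-0.45719677 -0.57275948 -1.86725474] [ 0.45148646 -0.08345951  0.34658157]
```

To row units: 2.5 cm / 80 = 0.0313, -2.4 cm / 80 = -0.03.

Call:
step_arm(targets=[[-0.5, 0, -0.005, 0.005, 0], [-0.5, 0, -0.01, 0.01, 0], [-0.5, 0, -0.015, 0.015, 0], [-0.5, 0, -0.02, 0.02, 0], [-0.5, 0, -0.025, 0.0263, 0], [-0.5, 0, -0.03, 0.0313, 0], [-0.5, 0, -0.03, 0.0313, 0]])

```text
clock: 11.32
ee_pos: [0.4424, -0.1061, 0.321]
tcp_rot: [-0.585, -3.086, -0.0]
ft_force: [-0.1, -1.2, -1.0]
width: 0.25
grip_force: 0.8
```

```bash
python3 v.py .511 .062 1.22 70 scene t5; python3 v.py .511 .062 1.22 70 top,scene;python3 -c "
from station import *
s=sense();print(s['ft_force'],s['ee_pos'])"
```

```text
scene 0.95 [232. 242.] 3674
heel [0.5115 0.0623] yaw 1.236 tilt deg 68.7 err 0.088 heel in stop x,y -0.0978 0.0119
top 0.56 [414. 243.] 3525
scene 0.6 [231. 236.] 3616
heel [0.5087 0.0684] yaw 1.188 tilt deg 73.7 err 0.218 heel in stop x,y -0.0927 0.0162
[-0.14879178 -1.43525034 -1.58753921] [ 0.4426984  -0.10580702  0.3215667 ]
```

View pics/t5_scene.png

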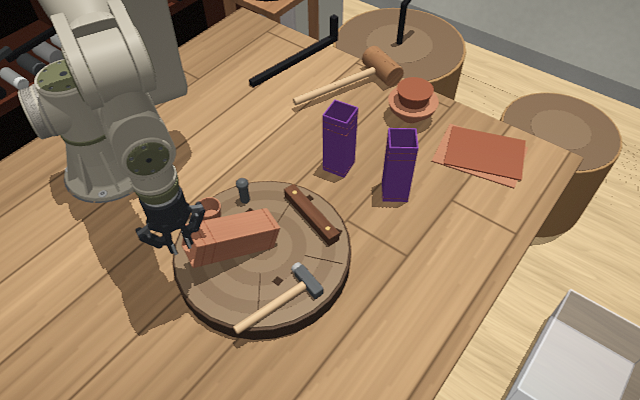

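The scene view shows the vase held at about 69–72°, with its heel unmoved and its mouth at (195,245). I continue slowly.

Call:
step_arm(targets=[[-0.5, 0, -0.0025, 0.005, 0], [-0.5, 0, -0.0063, 0.0113, 0], [-0.5, 0, -0.01, 0.0175, 0], [-0.5, 0, -0.0138, 0.0238, 0], [-0.5, 0, -0.0175, 0.03, 0], [-0.5, 0, -0.0213, 0.0363, 0], [-0.5, 0, -0.0213, 0.0363, 0]])

```text
clock: 12.5
ee_pos: [0.4361, -0.1219, 0.2919]
tcp_rot: [-0.585, -3.086, -0.0]
ft_force: [-0.2, -2.1, -1.6]
width: 0.253
grip_force: 0.8
```

```bash
python3 v.py .511 .062 1.22 80 scene t6;python3 -c "
from station import *
s=sense();print(s['ft_force'],s['ee_pos'])"
```

```text
scene 0.93 [230. 243.] 3687
heel [0.5114 0.0652] yaw 1.227 tilt deg 79.5 err 0.082 heel in stop x,y -0.0951 0.0127
[-0.16519235 -1.08245764 -1.32880749] [ 0.43639922 -0.12174602  0.29240103]
```

To row units: 3.2 cm / 80 = 0.04, 1.6 cm / 80 = 0.02.

Call:
step_arm(targets=[[-0.5, 0, -0.0013, 0.005, 0], [-0.5, 0, -0.0038, 0.01, 0], [-0.5, 0, -0.005, 0.015, 0], [-0.5, 0, -0.0075, 0.02, 0], [-0.5, 0, -0.0088, 0.025, 0], [-0.5, 0, -0.01, 0.03, 0], [-0.5, 0, -0.0113, 0.035, 0], [-0.5, 0, -0.0125, 0.04, 0], [-0.5, 0, -0.0125, 0.04, 0]])

```text
clock: 13.72
ee_pos: [0.4326, -0.131, 0.2601]
tcp_rot: [-0.585, -3.086, -0.0]
ft_force: [-0.4, -0.4, 0.4]
width: 0.249
grip_force: 0.0
```

```bash
python3 v.py .511 .063 1.22 88 scene t7;python3 v.py .511 .063 1.22 88 top,scene;python3 -c "
from station import *
s=sense();print(s['ft_force'],s['ee_pos'])"
```

```text
scene 0.74 [233. 246.] 3498
heel [0.5142 0.0738] yaw 1.207 tilt deg 90.3 err 0.088 heel in stop x,y -0.0861 0.0125
top 0.77 [413. 246.] 3362
scene 0.96 [234. 246.] 3688
heel [0.5113 0.0755] yaw 1.195 tilt deg 93.3 err 0.161 heel in stop x,y -0.0851 0.0157
[-0.66045501 -0.38513752  0.12632866] [ 0.43283656 -0.13106587  0.26058826]
```

The vase is flat on its side with its base about 86 mm from the stop. I back off, turn the gripper square to the stop, and push both side-wall rims with spread fingers.

To row units: -4 cm / 80 = -0.05, -1 cm / 80 = -0.0125, 85 degrees / 180 = 0.4722.

Call:
step_arm(targets=[[-0.5, 0, -0.0125, 0, 0], [-0.5, 0, -0.05, 0, 0], [0.1, 0, -0.05, 0.0063, 0.4722], [0.1, 0, -0.05, 0.0063, 0.4722], [0.1, 0, -0.05, 0.0063, 0.4722], [0.1, 0, -0.05, 0.0063, 0.4722], [0.1, 0, -0.05, 0.0063, 0.4722], [0.1, 0, -0.05, 0.0063, 0.4722], [0.1, 0, -0.05, 0.0063, 0.4722], [0.1, 0, -0.05, 0.0063, 0.4722], [0.1, 0, -0.05, 0.0063, 0.4722], [0.1, 0, -0.05, 0.0063, 0.4722]])

```text
clock: 15.52
ee_pos: [0.418, -0.1685, 0.2555]
tcp_rot: [2.514, 1.884, -0.0]
ft_force: [-0.1, -0.3, 1.1]
width: 0.549
grip_force: 0.0
```

```bash
python3 v.py .512 .075 1.2 90 top,scene p1; python3 -c "
from station import *
import cv2
cv2.imwrite('pics/w3.png',grab_frame('wrist')[:,:,::-1])
s=sense();print(s['ft_force'],s['ee_pos'],s['tcp_rot'],s['width'])"
```

```text
top 0.67 [418. 246.] 3538
scene 0.94 [232. 245.] 3728
heel [0.5113 0.0748] yaw 1.198 tilt deg 92.7 err 0.109 heel in stop x,y -0.0859 0.0155
[-0.05004532  0.80093737 -0.68464784] [ 0.41811416 -0.16831061  0.25544261] [ 2.51546661e+00  1.88181625e+00 -7.74610247e-05] 0.546509520906889
```

View pics/w3.png

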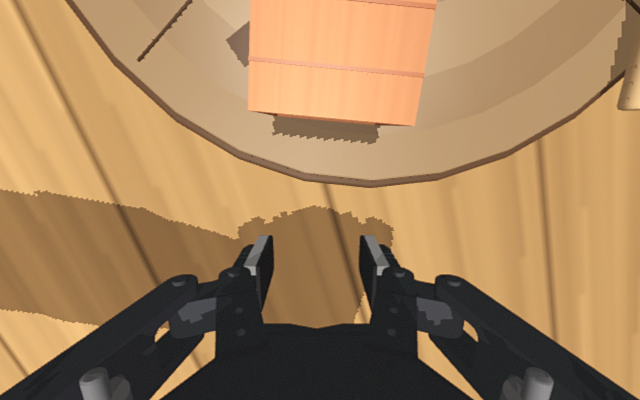

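The vase is lying free. In the wrist view the mouth rim spans columns 248–415 (centre about 332) and the finger centre is about 316, so I shift roughly 6 mm along +y and push along +x.

To row units: 10 cm / 80 = 0.125, 9.4 cm / 80 = 0.1175.

Call:
step_arm(targets=[[0.1, 0.025, 0.0075, 0, 0], [0.1, 0.05, 0.0075, 0, 0], [0.1, 0.0575, 0.0075, 0, 0], [0.1, 0.065, 0.0075, 0, 0], [0.1, 0.0725, 0.0075, 0, 0], [0.1, 0.08, 0.0075, 0, 0], [0.1, 0.0875, 0.0075, 0, 0], [0.1, 0.095, 0.0075, 0, 0], [0.1, 0.1025, 0.0075, 0, 0], [0.1, 0.11, 0.0075, 0, 0], [0.1, 0.1175, 0.0075, 0, 0], [0.1, 0.125, 0.0075, 0, 0]])

```text
clock: 17.27
ee_pos: [0.4523, -0.0737, 0.2554]
tcp_rot: [2.516, 1.881, -0.0]
ft_force: [-0.8, -1.7, -0.3]
width: 0.544
grip_force: 1.0
```

```bash
python3 v.py .52 .11 1.24 90 top,scene p2; python3 v.py .52 .11 1.24 90 scene; python3 -c "
from station import *
s=sense();print(s['ft_force'],s['ee_pos'],s['width'])"
```

```text
top 0.86 [394. 242.] 3432
scene 0.64 [251. 231.] 3279
heel [0.5092 0.1207] yaw 1.266 tilt deg 93.6 err 0.184 heel in stop x,y -0.0423 0.0302
scene 0.55 [249. 232.] 3231
heel [0.5151 0.1262] yaw 1.179 tilt deg 98.1 err 0.122 heel in stop x,y -0.0354 0.0261
[ 0.30045092 -0.12887897 -0.03469825] [ 0.45209879 -0.07391373  0.25537989] 0.5476350663706931
```

To row units: 3.7 cm / 80 = 0.0463, 3.5 cm / 80 = 0.0438.

Call:
step_arm(targets=[[0.1, 0.0075, 0, 0, 0], [0.1, 0.015, 0, 0, 0], [0.1, 0.0225, 0, 0, 0], [0.1, 0.0288, 0, 0, 0], [0.1, 0.0338, 0, 0, 0], [0.1, 0.0375, 0, 0, 0], [0.1, 0.0413, 0, 0, 0], [0.1, 0.0438, 0, 0, 0], [0.1, 0.0463, 0, 0, 0]])

```text
clock: 18.7
ee_pos: [0.4626, -0.0385, 0.2554]
tcp_rot: [-2.516, -1.881, 0.0]
ft_force: [-0.1, -2.1, -0.4]
width: 0.551
grip_force: 0.9
```

```bash
python3 v.py .53 .147 1.25 90 top,scene p3;  python3 -c "
from station import *
s=sense();print(s['ft_force'],s['ee_pos'],s['width'])"
```

```text
top 0.66 [375. 239.] 3307
scene 0.58 [264. 224.] 3221
heel [0.5209 0.1537] yaw 1.25 tilt deg 92.6 err 0.24 heel in stop x,y -0.0074 0.0282
[0.00381838 0.41317555 0.0063855 ] [ 0.46273068 -0.03844255  0.25547192] 0.5459526330318059
```

View pics/p3_top.png

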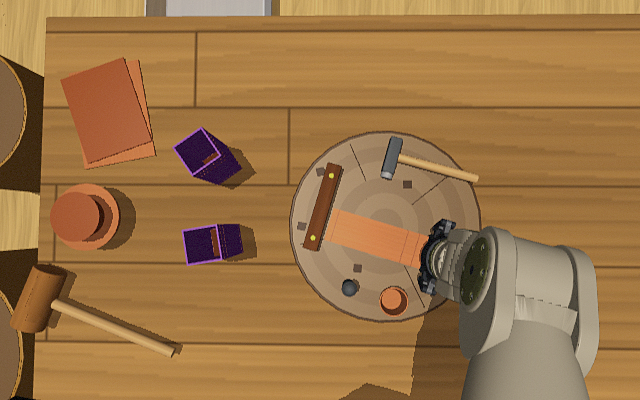

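The top view shows the vase lying square in the lane with its base (at about 335,220) a few millimetres from the stop. I finish the push in small steps and watch the force.

To row units: 0.5 cm / 80 = 0.0063, 0.4 cm / 80 = 0.005.

Call:
step_arm(targets=[[0.1, 0.0013, 0, 0, 0], [0.1, 0.0025, 0, 0, 0], [0.1, 0.0038, 0, 0, 0], [0.1, 0.005, 0, 0, 0], [0.1, 0.0063, 0, 0, 0], [0.1, 0.0063, 0, 0, 0]])

```text
clock: 19.65
ee_pos: [0.4642, -0.0337, 0.2555]
tcp_rot: [2.516, 1.881, 0.0]
ft_force: [-0.7, -1.9, 0.7]
width: 0.548
grip_force: 0.9
```

To row units: 0.2 cm / 80 = 0.0025, 0.15 cm / 80 = 0.0019.

Call:
step_arm(targets=[[0.1, 0.0006, 0, 0, 0], [0.1, 0.0013, 0, 0, 0], [0.1, 0.0019, 0, 0, 0], [0.1, 0.0025, 0, 0, 0]])

```text
clock: 20.15
ee_pos: [0.4647, -0.0319, 0.2555]
tcp_rot: [2.516, 1.881, -0.0]
ft_force: [0.0, -2.6, 0.4]
width: 0.55
grip_force: 1.4
```

To row units: 0.2 cm / 80 = 0.0025, 0.15 cm / 80 = 0.0019.

Call:
step_arm(targets=[[0.1, 0.0006, 0, 0, 0], [0.1, 0.0013, 0, 0, 0], [0.1, 0.0019, 0, 0, 0], [0.1, 0.0025, 0, 0, 0]])

```text
clock: 20.65
ee_pos: [0.4651, -0.0306, 0.2555]
tcp_rot: [2.515, 1.879, -0.004]
ft_force: [-2.9, -9.9, 1.9]
width: 0.552
grip_force: 4.5
```

The force rose to 10 N, so the base is on the stop. I back off and check.

To row units: -18 cm / 80 = -0.225, -12 cm / 80 = -0.15.

Call:
step_arm(targets=[[0.1, -0.0025, 0, 0, 0], [0.1, -0.025, 0, 0, 0], [0.1, -0.0625, 0, 0, 0], [0.1, -0.0625, 0, -0.0625, 0], [0.1, -0.075, 0, -0.15, 0], [0.1, -0.1, 0, -0.225, 0], [0.1, -0.1, 0, -0.225, 0], [0.1, -0.1, 0, -0.225, 0]])

```text
clock: 21.65
ee_pos: [0.4427, -0.1066, 0.4355]
tcp_rot: [2.516, 1.88, 0.002]
ft_force: [0.1, -0.6, -0.9]
width: 0.551
grip_force: 0.0
```

```bash
python3 v.py .523 .161 1.28 90 top,scene p4; python3 v.py .523 .161 1.28 90 top; python3 - <<'E'
from h import *
im=cv2.imread("pics/p4_top.png");b=cv2.imread("pics/p4_scene.png")
cv2.imwrite("pics/p4c.png",np.hstack([cv2.resize(im[150:270,290:440],(500,400)),cv2.resize(b[170:250,210:310],(300,400))[:, :300]]))
E
```

```text
top 0.94 [374. 236.] 3312
scene 0.82 [263. 226.] 3519
heel [0.5202 0.1635] yaw 1.278 tilt deg 92.8 err 0.076 heel in stop x,y 0.0018 0.0316
top 0.78 [374. 236.] 3303
heel [0.5192 0.1621] yaw 1.283 tilt deg 92.9 err 0.039 heel in stop x,y 0.0002 0.0321
```

View pics/p4c.png

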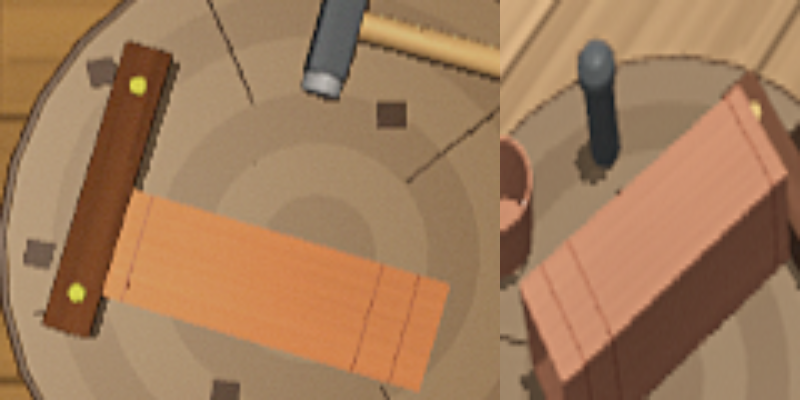

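The crop shows the base flush along the stop with no gap. The fit puts the base at x ≈ 0 and y ≈ 32 mm, square within about 0.01 rad, with the bystanders in place and the arm clear.

```bash
python3 -c "
from station import *
print(sign_off())"
```

```text
the job is handed in; nothing more can be done
None
```

The job is handed in: I tipped the copper vase over, eased it down, and pushed its base flush against the stop with the mouth pointing away; the last pictures show the hammer, cup and punch in place and the arm clear, but sign-off gave no verdict.

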